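Swing the dresser tray round to the mirror

ROBOT

A 6-joint arm with a two-finger parallel gripper is mounted at the origin on the work surface. World frame = base frame: x ahead of the robot, y to its left, z up, the work surface at z = 0. Lengths are in mm, angles in degrees, forces in N, time in s.
With the tool pointing down it reaches from about 350 to 850 mm from the base axis. Payload 8.1 kg.
Tool frame: the origin (TCP) lies between the finger pads; the fingertips stand 25 mm ahead of it and the grasp point (between the pads) lies 6 mm ahead of it (r.tcp_to_tips is the distance from the TCP to the fingertips, in mm); z points along the fingers, y is the line along which they close (so a half turn about z gives the same grasp; the last joint's range is limited). The gripper opens to 85 mm and grips with 20 to 120 N. Pads are 22 mm wide; open, the fingers measure 114 mm over their backs; the gripper's body (76 mm by 85 mm) begins 54 mm behind the grasp point. The pads swing forward as they close: fully open they stand 13 mm farther back than shut.
Start: joints at [58.992, 7.471, 85.268, -0, 87.261, -4.893], TCP at [264.089, 538.76, 219.892] pointing down, gripper open.
Joint ranges: [-169.43, 169.43], [-51.17, 129.36], [1.28, 143.12], [-76.62, 256.62], [0, 156.53], [-152.29, 152.29]. Speed limits (degrees/s): [136.94, 136.94, 159.86, 180, 180, 180].

INTERFACE

Orientations are given as [roll, pitch, yaw] about the fixed x, y, z axes, in that order (R = Rz(yaw) Ry(pitch) Rx(roll)).
In Python, from bench import r gives the robot as it stands.
- The arm moves only by the tool apply_moves, never from a script. Its arguments are lists of equal length, an entry for each row: "angular": the turn, a rotation vector about the world's x, y, z in units of 8 degrees (1.0 is 8 degrees), a list of three; "travel": the shift along the world's x, y, z in units of 40 mm (1.0 is 40 mm), a list of three; "jaw": the opening, from 0 (shut) to 1 (fully open). A call has 1 to 20 rows; each row shifts and turns the commanded pose from where the row before left it; what a row does not reach is not made up. A row lasts 1/8 s, in which the tool goes at most 62.5 mm and 10.7 degrees, less where a joint would pass 70% of its speed; a pose out of reach is approached as far as the arm can. A call is refused whole if a number of a shift passes 1 or a number of a turn 1, either way. A call with a gripper value outside its range is refused whole. The fingers move at their own pace and stop on an object; "force" is the grip in N (left out, the last holds). Time passes only in rows, so rows that do not move let the fingers close. It gives the time, the measured TCP pose, the force, the opening and the grip force at its end, in the units of the state.
- r.sense(): the state, without advancing time (a new reading comes with each control period).
- r.snapshot(name): name is "scene" or "top"; returns a dict with "color" (420x560x3 uint8, red, green, blue), "fx", "fy", "cx", "cy" (pixels), "distortion" ([k1, k2, p1, p2, k3] as OpenCV has them; the pictures are not rectified), "R" (3x3) and "t" (3): a world point X has camera coordinates R X + t. Camera axes: x right, y down, z forward; pixel columns grow to the right and rows downward; lengths in mm; the calibration is good to about 2 mm. A picture is of the moment at which its call begins. There is no depth.
- r.hand_in(): hands the job in; it is judged then, once.
The state is a dict: "time": time; "joint_pos": joint angles; "qd": joint speeds; "joint_efforts": joint torques, N m; "tool_pos": TCP position; "tcp_rot": TCP orientation; "ft_force": force on the tool from outside, world axes, zero at the start; "wrist_torque": the same for the moment, N m; "finger_gap": finger opening in mm; "grip_force": force on a finger pad.
Only numpy, scipy, OpenCV 4.12 (cv2) and the standard library are available. Lean on these libraries where they do the work, as an engineer would, in place of code of your own. Each camera call takes 0.05 s, during which the arm holds its last target. There are 200 camera calls.

TASK

On the dresser, swing the free end of the long wooden tray that carries the black jar round until the tray points straight at the little round mirror, so that the trinkets will lie in front of it. Turn the tray about its jar end, which stays where it is, keep it down on the table, and leave the mirror and the potted plant where they stand.

Things in the scene. Friction and masses are not known exactly. Their poses are not given: they have to be found in the camera images.
- tray: Oak tray 280 x 90 mm on rubber feet, loose, 0.85 kg; side faces 3 to 23 mm above the table. A heavy black jar (diameter 72, top 95 mm up) fixed in one end holds most of the weight, so pushing near the light free end turns the tray nearly about the jar. Origin: on the table under the jar's axis; x to the free end (tray from x -45 to +235 mm), y across (sides at +-45 mm). Ignore the jarless tray.
- tray_tip (a point): Middle of the tray's free end face, 235 mm from the jar's axis, 13 mm above the table.
- mirror: Small round mirror: upright disc in a steel rim, mirrored on both faces, diameter 110 mm, on a round black foot, diameter 90 mm; 138 mm tall, loose, 0.5 kg. Origin: on the table at the foot's centre, 330 to 415 mm from the tray's jar, 45 to 65 degrees left or right of where the tray first points; the tray does not reach it.
- plant: Small green bushy plant in a black round pot of 92 mm diameter, about 165 mm tall, loose, 0.7 kg, on the other side than the mirror. Origin: on the table at the centre of the pot.

How it is judged (in metres and radians):
At the end, for the whole second after the job is handed in: The tray lies flat and still on the table with its free end towards the mirror, the mirror's foot centre less than 60 mm off the tray's lengthwise centre line (about 10 degrees); the jar is within 40 mm of where it first stood, mirror and plant within 20 mm (y of mirror in the frame of tray between -0.06 and 0.06 m and x of mirror in the frame of tray above 0.235 m and distance of tray from where it was at the start of the episode below 0.04 m and height (world z) of tray below 0.006 m and angle between tray's own z axis and vertical below 0.06 rad and linear speed of tray below 0.01 m/s and angular speed of tray below 0.05 rad/s and distance of each of mirror, plant from where it was at the start of the episode below 0.02 m); the robot touches nothing.
It fails at once if the tray is lifted or tipped off the table (height (world z) of tray above 0.02 m or angle between tray's own z axis and vertical above 0.15 rad).
It fails at once if the jar end is pushed away from its place (distance of tray from where it was at the start of the episode above 0.06 m).
It fails at once if the mirror is shifted or knocked over (distance of mirror from where it was at the start of the episode above 0.025 m or angle between mirror's own z axis and vertical above 0.3 rad).
It fails at once if the plant is shifted or knocked over (distance of plant from where it was at the start of the episode above 0.025 m or angle between plant's own z axis and vertical above 0.3 rad).
It also fails if it takes over 38 s, if anything falls off the work surface, if the arm or the gripper's body presses on something with over 40 N, if the wrist force passes 120 N, or if a joint passes its speed limit or range.

## Working session

There is one attempt and no reset: what is moved stays moved. The work goes in short steps, Python scripts to look and compute and a tool call to move; the robot and the scene stay as the last step left them, time stands still between calls to the robot, and variables do not carry over. Pictures are saved under pics/ and viewed, at most 10 in all, crops included, and the job is handed in when it is done.

Besides the shell and the picture viewer there is one more tool, called by a JSON object that holds its "api" and its "payload". apply_moves: Moves the arm, as the interface text tells. Its arguments: {"type":"object","properties":{"angular":{"type":"array"},"travel":{"type":"array"},"jaw":{"type":"array"},"force":{"type":"number"}},"required":["angular","travel","jaw"]}

```bash
mkdir -p pics; cat > h.py <<'E'
from bench import r
import cv2,numpy as np
def snap(n,f):
    s=r.snapshot(n); cv2.imwrite('pics/'+f,s['color'][:,:,::-1]); np.save('pics/'+f+'.npy',s,allow_pickle=True); return s
def cast(s,uv,z):
    K=np.array([[s['fx'],0,s['cx']],[0,s['fy'],s['cy']],[0,0,1]])
    p=cv2.undistortPoints(np.array(uv,float).reshape(-1,1,2),K,np.array(s['distortion'],float)).reshape(-1,2)
    R=np.array(s['R']);t=np.array(s['t']);c=-R.T@t
    d=np.c_[p,np.ones(len(p))]@R
    return c+d*((z-c[2])/d[:,2])[:,None]
E
python3 - <<'E'
from h import *
for n in('top','scene'):
    s=snap(n,n+'0.png');print(n,(-np.array(s['R']).T@np.array(s['t'])).round())
E
```

```text
top [ 496.    8. 1222.]
scene [1288. -100.  785.]
```

View pics/top0.png

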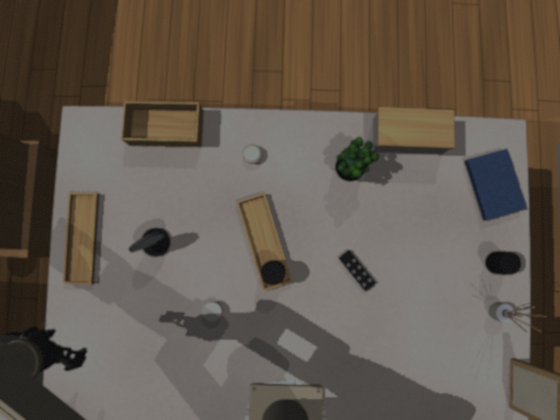

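View pics/scene0.png

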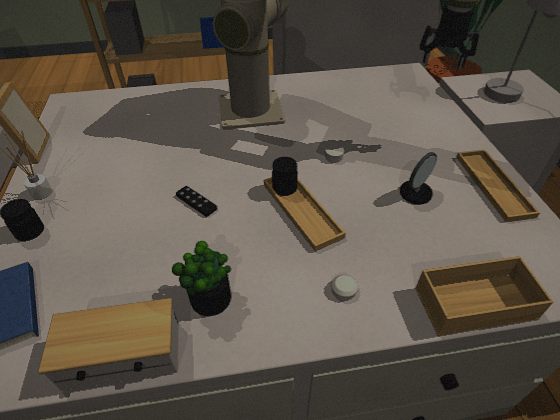

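The top view shows the tray with its jar at about (273,272) and its free end at about (254,198). The mirror foot is at about (157,242), the plant pot at about (350,168), and there are white cups at (253,154) and (212,312). The mirror is on the +y side of the tray. Next I'll measure these.

```bash
cat >> h.py <<'E'
def blob(m,x0,y0,x1,y1):
    w=np.zeros_like(m);w[y0:y1,x0:x1]=m[y0:y1,x0:x1]
    w=cv2.morphologyEx(w,cv2.MORPH_OPEN,np.ones((3,3),np.uint8))
    c=max(cv2.findContours(w,cv2.RETR_EXTERNAL,cv2.CHAIN_APPROX_NONE)[0],key=cv2.contourArea)
    return c
def masks(s):
    hsv=cv2.cvtColor(s['color'],cv2.COLOR_RGB2HSV)
    return cv2.inRange(hsv,(8,70,40),(30,255,255)),cv2.inRange(hsv,(0,0,0),(180,255,34))
E
python3 - <<'E'
from h import *
s=np.load('pics/top0.png.npy',allow_pickle=True).item()
w,b=masks(s)
c=blob(w,225,180,310,300);bx=cv2.boxPoints(cv2.minAreaRect(c))
print('tray',bx.round(1).tolist(),cast(s,bx,23)[:,:2].round())
P=cast(s,bx,23)[:,:2]; print('sides',[np.linalg.norm(P[i]-P[i-1]).round() for i in range(4)])
for n,bb,z in(('jar',(255,255,292,290),95),('foot',(135,225,178,262),8),):
    c=blob(b,*bb);(u,v),rad=cv2.minEnclosingCircle(c);print(n,u,v,rad,cast(s,[(u,v)],z).round(1),'box',cv2.boundingRect(c))
s2=np.load('pics/scene0.png.npy',allow_pickle=True).item()
w,b=masks(s2)
for n,bb in(('foot',(395,175,440,206)),('jar',(265,150,302,197))):
    c=blob(b,*bb);x,y,W,H=cv2.boundingRect(c);print('scene',n,(x,y,W,H))
print('scene mirror foot centre',cast(s2,[(416,192)],5).round(),'tray tip mid',cast(s2,[(331,240)],13).round(),'cup1',cast(s2,[(345,296)],0).round(),'jar top',cast(s2,[(285,164)],95).round())
print('top cups',cast(s,[(253,154),(212,312)],30).round(), 'pot',cast(s,[(349,170)],60).round())
cv2.imwrite('pics/crop.png',cv2.resize(s['color'][180:330,120:320,::-1],None,fx=4,fy=4))
E
```

```text
tray [[235.6999969482422, 201.10000610351562], [264.79998779296875, 192.1999969482422], [292.29998779296875, 282.0], [263.20001220703125, 290.8999938964844]] [[649. 170.]
 [679.  83.]
 [413.  -8.]
 [384.  78.]]
sides [np.float64(280.0), np.float64(92.0), np.float64(281.0), np.float64(90.0)]
jar 272.9859924316406 272.2383117675781 11.874076843261719 [[443.6  47.9  95. ]] box (262, 261, 23, 23)
foot 155.5 241.5 13.729630470275879 [[520.5 411.9   8. ]] box (145, 229, 25, 26)
scene foot (400, 175, 32, 29)
scene jar (272, 157, 26, 39)
scene mirror foot centre [[522. 411.   5.]] tray tip mid [[661. 128.  13.]] cup1 [[816. 122.   0.]] jar top [[446.  48.  95.]]
top cups [[794. 122.  30.]
 [318. 226.  30.]] pot [[ 747. -165.   60.]]
```

View pics/crop.png

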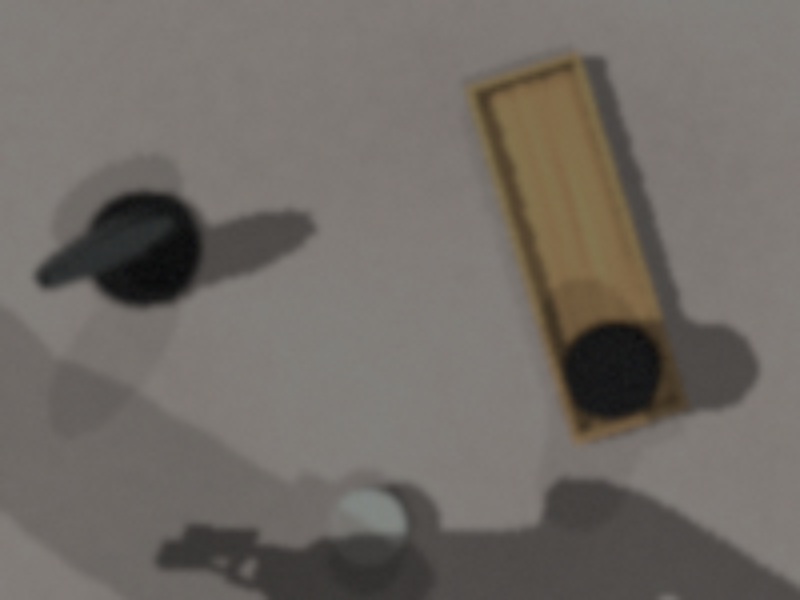

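```bash
python3 - <<'E'
from h import *
print({k:np.round(v,2).tolist() for k,v in r.sense().items()},r.tcp_to_tips)
E
```

```text
{'time': 0.1, 'joint_pos': [58.99, 7.51, 85.32, 0.0, 87.26, -4.89], 'qd': [-0.09, -0.09, -0.22, 0.05, 0.07, 0.05], 'joint_efforts': [0.0, -57.1, -50.19, -0.0, 0.01, -0.0], 'tool_pos': [263.8, 538.3, 218.91], 'tcp_rot': [-179.9, -0.01, 153.89], 'ft_force': [-0.01, 0.14, -1.06], 'wrist_torque': [-0.06, 0.01, 0.03], 'grip_force': 0.0, 'finger_gap': 85.31} 25.0
```

{"api": "apply_moves", "payload": {"angular": [[0, 0, -0.4], [0, 0, -0.4], [0, 0, -0.4], [0, 0, -0.4], [0, 0, -0.4], [0, 0, -0.4], [0, 0, -0.4], [0, 0, -0.4], [0, 0, -0.4], [0, 0, -0.4], [0, 0, -0.4], [0, 0, -0.4], [0, 0, -0.4], [0, 0, -0.4], [0, 0, 0], [0, 0, 0]], "travel": [[0.72, -0.91, 0], [0.72, -0.91, 0], [0.72, -0.91, 0], [0.72, -0.91, 0], [0.72, -0.91, 0], [0.72, -0.91, 0], [0.72, -0.91, 0], [0.72, -0.91, 0], [0.72, -0.91, 0], [0.72, -0.91, 0], [0.72, -0.91, 0], [0.72, -0.91, 0], [0.72, -0.91, 0], [0.72, -0.91, 0], [0, 0, 0], [0, 0, 0]], "jaw": [0, 0, 0, 0, 0, 0, 0, 0, 0, 0, 0, 0, 0, 0, 0, 0], "force": 40}}

```text
time: 2.1
tool_pos: [666.8, 29.3, 219.1]
tcp_rot: [-179.9, -0.1, 109.1]
ft_force: [-0.7, -0.3, -0.2]
finger_gap: -0.2
grip_force: 0.0
```

{"api": "apply_moves", "payload": {"angular": [[0, 0, 0], [0, 0, 0], [0, 0, 0], [0, 0, 0], [0, 0, 0], [0, 0, 0], [0, 0, 0], [0, 0, 0]], "travel": [[0, 0, -0.8], [0, 0, -0.8], [0, 0, -0.8], [0, 0, -0.8], [0, 0, -0.8], [0, 0, -0.4], [0, 0, -0.2], [0, 0, 0]], "jaw": [0, 0, 0, 0, 0, 0, 0, 0]}}

```text
time: 3.1
tool_pos: [667.4, 29.5, 36.3]
tcp_rot: [180.0, 0.0, 109.1]
ft_force: [0.4, -0.8, 0.3]
finger_gap: 0.1
grip_force: 0.0
```

```bash
python3 - <<'E'
import numpy as np
# arc plan: pusher at (205,-56) in tray frame; print waypoints for tray angles
J=np.array([442,49.])
for a in (19,29,39,49,59,69,77.7):
    t=np.radians(a);u=np.array([np.cos(t),np.sin(t)]);n=np.array([-u[1],u[0]])
    print(a,(J+205*u-56*n).round(1))
E
```

```text
19 [654.1  62.8]
29 [648.4  99.4]
39 [636.6 134.5]
49 [618.8 167. ]
59 [595.6 195.9]
69 [567.7 220.3]
77.7 [540.4 237.4]
```

{"api": "apply_moves", "payload": {"angular": [[0, 0, 0], [0, 0, 0], [0, 0, 0], [0, 0, 0], [0, 0, 0.21], [0, 0, 0.21], [0, 0, 0.21], [0, 0, 0.21], [0, 0, 0.21], [0, 0, 0.21], [0, 0, 0.21], [0, 0, 0.21], [0, 0, 0.21], [0, 0, 0.21], [0, 0, 0.21], [0, 0, 0.21], [0, 0, 0]], "travel": [[-0.08, 0.21, -0.05], [-0.08, 0.21, 0], [-0.08, 0.21, 0], [-0.08, 0.21, 0], [-0.024, 0.153, 0], [-0.024, 0.153, 0], [-0.024, 0.153, 0], [-0.024, 0.153, 0], [-0.024, 0.153, 0], [-0.024, 0.153, 0], [-0.049, 0.146, 0], [-0.049, 0.146, 0], [-0.049, 0.146, 0], [-0.049, 0.146, 0], [-0.049, 0.146, 0], [-0.049, 0.146, 0], [0, 0, 0]], "jaw": [0, 0, 0, 0, 0, 0, 0, 0, 0, 0, 0, 0, 0, 0, 0, 0, 0]}}

```text
time: 5.22
tool_pos: [636.8, 135.1, 33.9]
tcp_rot: [-180.0, -0.0, 129.3]
ft_force: [0.8, -0.2, 0.2]
finger_gap: -0.2
grip_force: 0.0
```

```bash
cat >> h.py <<'E'
def jar(s):
    w,b=masks(s);c=blob(b,255,250,297,292);(u,v),rad=cv2.minEnclosingCircle(c);return cast(s,[(u,v)],95)[0].round(1),rad
E
python3 - <<'E'
from h import *
s=snap('top','top1.png');print(jar(s));snap('scene','scene1.png')
E
```

```text
(array([444.3,  46.4,  95. ]), 11.412812232971191)
```

View pics/top1.png

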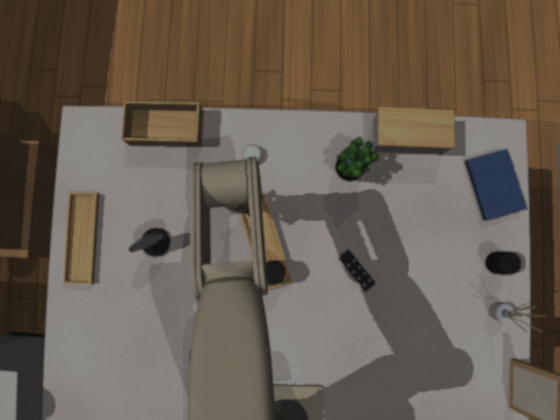

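The arm hides the tray's free end, and the visible tray edge still seems to point the old way, from (243,225) to (262,290). I'll check the scene view.

View pics/scene1.png

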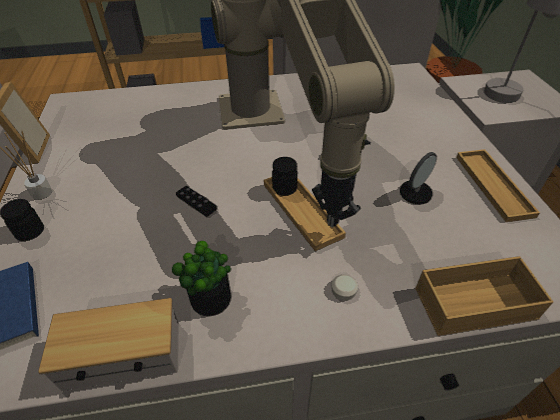

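```bash
python3 - <<'E'
from h import *
s=np.load('pics/scene1.png.npy',allow_pickle=True).item()
cv2.imwrite('pics/crop2.png',cv2.convertScaleAbs(cv2.resize(s['color'][140:260,250:400,::-1],None,fx=5,fy=5,interpolation=cv2.INTER_CUBIC),alpha=1.8))
K=np.array([[s['fx'],0,s['cx']],[0,s['fy'],s['cy']],[0,0,1]])
R=np.array(s['R']);t=np.array(s['t'])
print([cv2.projectPoints(np.array([p],float),cv2.Rodrigues(R)[0],t,K,np.array(s['distortion'],float))[0].ravel().round() for p in((637,135,9),(637,135,34),(637,135,89),(649,170,23),(679,83,23))])
E
```

```text
[array([331., 234.]), array([332., 227.]), array([334., 212.]), array([346., 232.]), array([315., 245.])]
```

View pics/crop2.png

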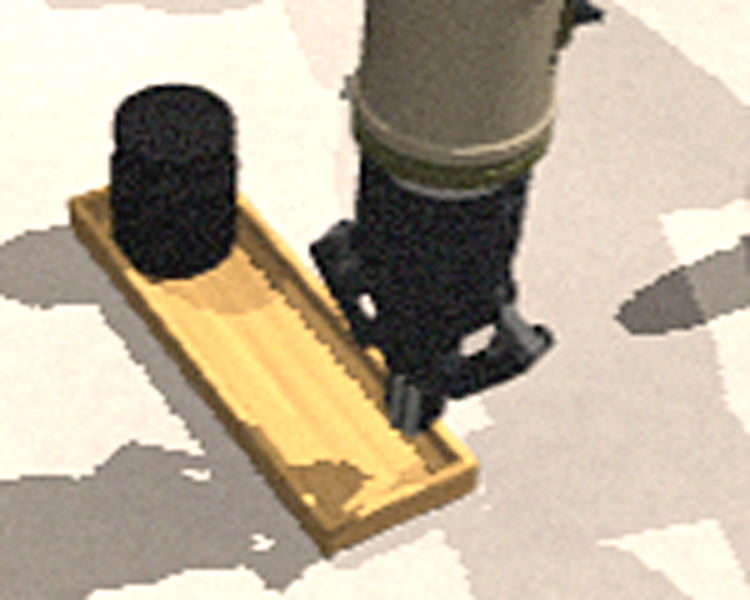

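The fingers passed over the tray without touching it. The fingertips show at (332,226), which fits a tip height of about 34 mm rather than 9 mm. The tray hasn't moved. I'll go back and descend further, using the measured tip height.

{"api": "apply_moves", "payload": {"angular": [[0, 0, 0], [0, 0, -0.42], [0, 0, -0.42], [0, 0, -0.42], [0, 0, -0.42], [0, 0, -0.42], [0, 0, -0.42], [0, 0, 0], [0, 0, 0], [0, 0, 0], [0, 0, 0]], "travel": [[0, 0, 0.5], [0.13, -0.44, 0], [0.13, -0.44, 0], [0.13, -0.44, 0], [0.13, -0.44, 0], [0.13, -0.44, 0], [0.13, -0.44, 0], [0, 0, 0], [0, 0, -0.4], [0, 0, -0.25], [0, 0, 0]], "jaw": [0, 0, 0, 0, 0, 0, 0, 0, 0, 0, 0]}}

```text
time: 6.7
tool_pos: [666.4, 29.7, 25.5]
tcp_rot: [-179.8, -0.1, 109.1]
ft_force: [0.2, 0.6, 0.2]
finger_gap: 0.1
grip_force: 0.0
```

```bash
python3 - <<'E'
from h import *
s=snap('scene','scene2.png')
p=np.array(r.sense()['tool_pos']);print(p)
K=np.array([[s['fx'],0,s['cx']],[0,s['fy'],s['cy']],[0,0,1]])
R=np.array(s['R']);t=np.array(s['t'])
for dz in(0,-25,-p[2]):
    print(dz,cv2.projectPoints(np.array([p+[0,0,dz]],float),cv2.Rodrigues(R)[0],t,K,np.array(s['distortion'],float))[0].ravel().round(1))
cv2.imwrite('pics/crop3.png',cv2.convertScaleAbs(cv2.resize(s['color'][160:280,230:380,::-1],None,fx=5,fy=5,interpolation=cv2.INTER_CUBIC),alpha=1.8))
E
```

```text
[667.1434719   29.54928312  26.59806187]
0 [292.7 243.4]
-25 [292.6 249.9]
-26.598061874182974 [292.5 250.3]
```

View pics/crop3.png

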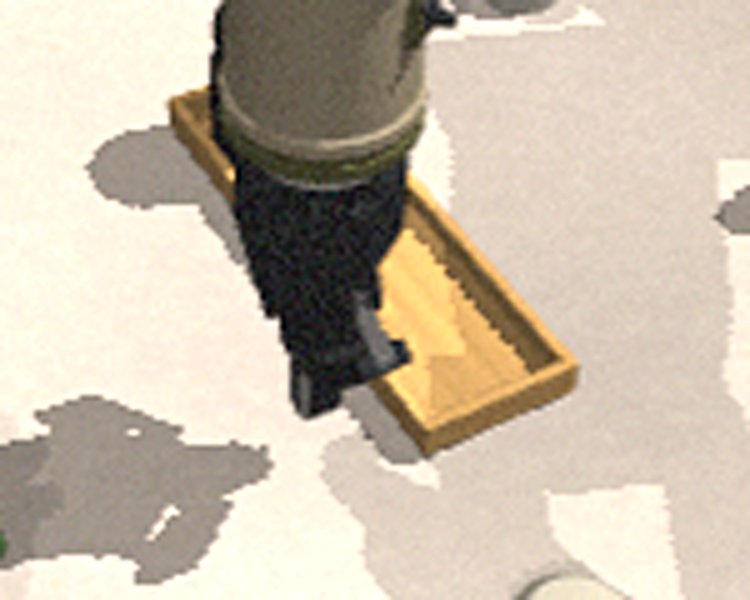

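The tips show at (292,243), which is level with the TCP itself rather than 25 mm ahead of it. I'll descend gently by the picture and watch the force.

{"api": "apply_moves", "payload": {"angular": [[0, 0, 0], [0, 0, 0], [0, 0, 0], [0, 0, 0]], "travel": [[0, 0, -0.1], [0, 0, -0.1], [0, 0, -0.1], [0, 0, 0]], "jaw": [0, 0, 0, 0]}}

```text
time: 7.25
tool_pos: [667.8, 28.9, 15.3]
tcp_rot: [-180.0, -0.0, 109.1]
ft_force: [-0.2, 0.2, -0.5]
finger_gap: 0.0
grip_force: 0.0
```

{"api": "apply_moves", "payload": {"angular": [[0, 0, 0], [0, 0, 0], [0, 0, 0], [0, 0, 0], [0, 0, 0], [0, 0, 0.21], [0, 0, 0.21], [0, 0, 0.21], [0, 0, 0.21], [0, 0, 0.21], [0, 0, 0.21], [0, 0, 0]], "travel": [[0, 0, -0.1], [-0.08, 0.21, 0], [-0.08, 0.21, 0], [-0.08, 0.21, 0], [-0.08, 0.21, 0], [-0.024, 0.153, 0], [-0.024, 0.153, 0], [-0.024, 0.153, 0], [-0.024, 0.153, 0], [-0.024, 0.153, 0], [-0.024, 0.153, 0], [0, 0, 0]], "jaw": [0, 0, 0, 0, 0, 0, 0, 0, 0, 0, 0, 0]}}

```text
time: 8.75
tool_pos: [649.5, 99.8, 11.9]
tcp_rot: [180.0, -0.0, 119.2]
ft_force: [-0.4, -0.1, 0.2]
finger_gap: -0.0
grip_force: 0.0
```

```bash
python3 - <<'E'
from h import *
s=snap('top','top2.png');print(jar(s));s=snap('scene','scene3.png')
cv2.imwrite('pics/crop4.png',cv2.convertScaleAbs(cv2.resize(s['color'][140:280,230:400,::-1],None,fx=4,fy=4,interpolation=cv2.INTER_CUBIC),alpha=1.8))
E
```

```text
(array([446.4,  22.8,  95. ]), 4.609872341156006)
```

View pics/crop4.png

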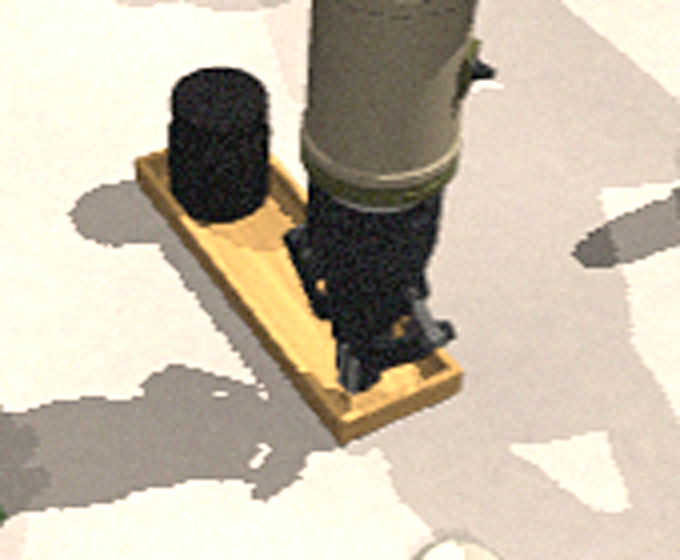

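```bash
python3 - <<'E'
from h import *
def pr(s,P):
    K=np.array([[s['fx'],0,s['cx']],[0,s['fy'],s['cy']],[0,0,1]])
    return cv2.projectPoints(np.array(P,float),cv2.Rodrigues(np.array(s['R']))[0],np.array(s['t']),K,np.array(s['distortion'],float))[0].reshape(-1,2).round(1).tolist()
s=np.load('pics/scene3.png.npy',allow_pickle=True).item()
print({k:np.round(v,2).tolist() for k,v in r.sense().items() if k in('tool_pos','joint_pos','tcp_rot')})
print(pr(s,[(649.5,99.8,z) for z in(-13,0,12,25,37,50)]))
w,b=masks(s);c=blob(w,255,170,350,255)
print(cv2.boxPoints(cv2.minAreaRect(c)).round(1).tolist())
s0=np.load('pics/scene0.png.npy',allow_pickle=True).item();c0=blob(masks(s0)[0],255,170,350,255);print(cv2.boxPoints(cv2.minAreaRect(c0)).round(1).tolist(),cv2.boundingRect(c0),cv2.boundingRect(c))
E
```

```text
{'joint_pos': [4.22, 26.26, 85.34, -0.01, 68.4, -24.94], 'tool_pos': [649.63, 99.2, 11.91], 'tcp_rot': [-180.0, 0.01, 119.16]}
[[318.3, 244.6], [318.6, 241.3], [318.9, 238.2], [319.2, 234.8], [319.5, 231.6], [319.9, 228.1]]
[[260.70001220703125, 181.60000610351562], [289.1000061035156, 159.5], [347.5, 234.5], [319.0, 256.6000061035156]]
[[259.8999938964844, 182.3000030517578], [287.3999938964844, 160.3000030517578], [347.0, 234.8000030517578], [319.5, 256.79998779296875]] (264, 177, 81, 74) (264, 177, 81, 74)
```

```bash
cat >> h.py <<'E'
def pr(s,P):
    K=np.array([[s['fx'],0,s['cx']],[0,s['fy'],s['cy']],[0,0,1]])
    return cv2.projectPoints(np.array(P,float),cv2.Rodrigues(np.array(s['R']))[0],np.array(s['t']),K,np.array(s['distortion'],float))[0].reshape(-1,2).round(1).tolist()
E
python3 - <<'E'
from h import *
t0,s0,s1,s2,s3=[np.load('pics/%s.png.npy'%n,allow_pickle=True).item() for n in('top0','scene0','scene1','scene2','scene3')]
u=np.array([np.cos(np.radians(63.9)),np.sin(np.radians(63.9)),0]);T=np.array([264.,538.5,219])
for z in(0,-12,-25): print('start tips',z,pr(t0,[T+50*u+[0,0,z],T-50*u+[0,0,z]]),pr(s0,[T+50*u+[0,0,z],T-50*u+[0,0,z]]))
b=masks(t0)[1][325:375,40:100]
print('\n'.join(''.join('#' if v else '.' for v in row) for row in b[::2]))
# base check: red/dark tip bottom by difference in the scene views
for n,s,p in(('s1',s1,(636.8,135.1,33.9)),('s2',s2,(667,29.5,26)),('s3',s3,(649.6,99.5,11.9))):
    g=cv2.absdiff(s['color'],s0['color']).max(2); dk=s['color'].max(2)<40
    c=pr(s,[p])[0]; x0=int(c[0]);
    m=(g>18)&dk; m[:, :x0-12]=0; m[:, x0+12:]=0; m[int(c[1])+15:]=0
    ys,xs=np.nonzero(m); i=ys.argsort()[-6:]; print(n,'TCP px',c,'tip px',list(zip(xs[i].tolist(),ys[i].tolist())))
E
```

```text
start tips 0 [[57.9, 329.3], [91.1, 348.8]] [[457.7, 76.4], [422.2, 71.8]]
start tips -12 [[60.5, 328.4], [93.4, 347.7]] [[456.5, 80.2], [421.2, 75.7]]
start tips -25 [[63.3, 327.5], [95.7, 346.6]] [[455.1, 84.3], [420.1, 79.7]]
............................................................
............................................................
.#..........................................................
#######.######..............................................
#############...............................................
############................................................
#########...................................................
#########...................................................
##########..................................................
##############..............................................
#################...........................................
#####################.......................................
##############################..............................
#######################.....#####......#######..............
#################
[... 268 characters left out ...]
##.................
#############............#################..................
##########................###############...................
#######...................#########.........................
###.......................###...............................
##..........................................................
............................................................
s1 TCP px [332.1, 226.9] tip px [(334, 224), (335, 224), (330, 225), (333, 225), (334, 225), (335, 225)]
s2 TCP px [292.7, 243.5] tip px [(293, 241), (294, 241), (295, 241), (296, 241), (292, 242), (293, 242)]
s3 TCP px [318.8, 238.3] tip px [(316, 236), (319, 236), (320, 236), (321, 236), (319, 237), (320, 237)]
```

Both views agree that the closed tips sit about 15 mm behind the reported TCP, so they crossed just above the 23 mm rim. I'll go back and descend in force-checked steps to a TCP z of about -4, which puts the tips near 11 mm.

{"api": "apply_moves", "payload": {"angular": [[0, 0, 0], [0, 0, -0.42], [0, 0, -0.42], [0, 0, -0.42], [0, 0, 0], [0, 0, 0], [0, 0, 0], [0, 0, 0], [0, 0, 0]], "travel": [[0, 0, 0.4], [0.15, -0.59, 0], [0.15, -0.59, 0], [0.15, -0.59, 0], [0, 0, 0], [0, 0, -0.3], [0, 0, -0.1], [0, 0, -0.15], [0, 0, 0]], "jaw": [0, 0, 0, 0, 0, 0, 0, 0, 0]}}

```text
time: 9.98
tool_pos: [666.9, 29.0, 4.9]
tcp_rot: [-179.9, -0.0, 109.1]
ft_force: [0.3, 0.0, 0.2]
finger_gap: -0.0
grip_force: 0.0
```

{"api": "apply_moves", "payload": {"angular": [[0, 0, 0], [0, 0, 0], [0, 0, 0]], "travel": [[0, 0, -0.1], [0, 0, -0.1], [0, 0, 0]], "jaw": [0, 0, 0]}}

```text
time: 10.35
tool_pos: [667.3, 28.5, -2.6]
tcp_rot: [-180.0, -0.0, 109.1]
ft_force: [0.4, -0.0, -0.2]
finger_gap: 0.1
grip_force: 0.0
```

{"api": "apply_moves", "payload": {"angular": [[0, 0, 0], [0, 0, 0], [0, 0, 0], [0, 0, 0], [0, 0, 0], [0, 0, 0.21], [0, 0, 0.21], [0, 0, 0.21]], "travel": [[0, 0, -0.05], [-0.08, 0.21, 0], [-0.08, 0.21, 0], [-0.08, 0.21, 0], [-0.08, 0.21, 0], [-0.024, 0.153, 0], [-0.024, 0.153, 0], [-0.024, 0.153, 0]], "jaw": [0, 0, 0, 0, 0, 0, 0, 0]}}

```text
time: 11.35
tool_pos: [652.0, 80.6, -4.0]
tcp_rot: [180.0, 0.0, 114.2]
ft_force: [0.5, -1.5, -0.1]
finger_gap: 0.2
grip_force: 0.8
```

{"api": "apply_moves", "payload": {"angular": [[0, 0, 0.21], [0, 0, 0.21], [0, 0, 0.21], [0, 0, 0.21], [0, 0, 0.21], [0, 0, 0.21], [0, 0, 0.21], [0, 0, 0.21], [0, 0, 0.21]], "travel": [[-0.024, 0.153, 0], [-0.024, 0.153, 0], [-0.024, 0.153, 0], [-0.049, 0.146, 0], [-0.049, 0.146, 0], [-0.049, 0.146, 0], [-0.049, 0.146, 0], [-0.049, 0.146, 0], [-0.049, 0.146, 0]], "jaw": [0, 0, 0, 0, 0, 0, 0, 0, 0]}}

```text
time: 12.48
tool_pos: [637.2, 134.1, -4.1]
tcp_rot: [-180.0, 0.0, 129.4]
ft_force: [1.4, -2.4, 1.1]
finger_gap: -0.0
grip_force: 1.1
```

```bash
python3 - <<'E'
from h import *
s=snap('top','top4.png');s2=snap('scene','scene4.png')
cv2.imwrite('pics/both.png',cv2.convertScaleAbs(np.hstack([cv2.resize(a['color'][y:y+160,x:x+130,::-1],None,fx=3,fy=3) for a,x,y in((s,200,160),(s2,250,130))]),alpha=1.8))
E
```

```text
(no output)
```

View pics/both.png

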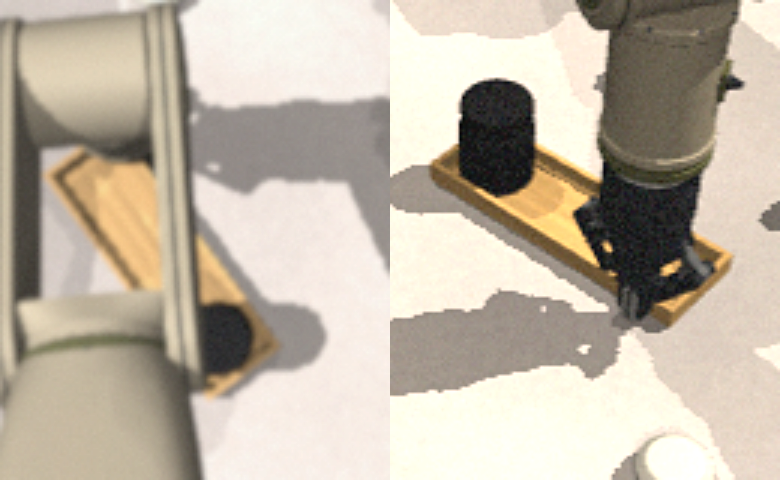

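The tray now turns with the fingers against its side. In the top view the jar is at about (274,273), so it has hardly moved, and the free end has swung left. I'll carry on along the arc.

{"api": "apply_moves", "payload": {"angular": [[0, 0, 0.21], [0, 0, 0.21], [0, 0, 0.21], [0, 0, 0.21], [0, 0, 0.21], [0, 0, 0.21], [0, 0, 0.21], [0, 0, 0.21], [0, 0, 0.21], [0, 0, 0.21], [0, 0, 0.21], [0, 0, 0.21]], "travel": [[-0.074, 0.135, 0], [-0.074, 0.135, 0], [-0.074, 0.135, 0], [-0.074, 0.135, 0], [-0.074, 0.135, 0], [-0.074, 0.135, 0], [-0.097, 0.12, 0], [-0.097, 0.12, 0], [-0.097, 0.12, 0], [-0.097, 0.12, 0], [-0.097, 0.12, 0], [-0.097, 0.12, 0]], "jaw": [0, 0, 0, 0, 0, 0, 0, 0, 0, 0, 0, 0]}}

```text
time: 14.08
tool_pos: [595.9, 195.3, -4.2]
tcp_rot: [-180.0, -0.0, 149.5]
ft_force: [-0.3, -0.0, 0.2]
finger_gap: -0.0
grip_force: 0.4
```

```bash
cat >> h.py <<'E'
def sjar(s):
    c=blob(masks(s)[1],262,145,306,202);x,y,W,H=cv2.boundingRect(c);return (x,y,W,H),cast(s,[(x+W/2-.5,y+7)],95)[0].round(1)
E
python3 - <<'E'
from h import *
print(sjar(np.load('pics/scene0.png.npy',allow_pickle=True).item()))
s=snap('top','top5.png');print(jar(s));s=snap('scene','scene5.png');print(sjar(s))
c=blob(masks(s)[0],262,160,400,260);print(cv2.boundingRect(c))
E
```

```text
((272, 157, 26, 39), array([446.2,  47.1,  95. ]))
(array([440.9,  52.3,  95. ]), 11.886624336242676)
((273, 156, 25, 37), array([442.2,  49.1,  95. ]))
(265, 176, 81, 40)
```

{"api": "apply_moves", "payload": {"angular": [[0, 0, 0.21], [0, 0, 0.21], [0, 0, 0.21], [0, 0, 0.21], [0, 0, 0.21], [0, 0, 0.21], [0, 0, 0.21], [0, 0, 0.21], [0, 0, 0.21], [0, 0, 0.21], [0, 0, 0.21], [0, 0, 0]], "travel": [[-0.116, 0.102, 0], [-0.116, 0.102, 0], [-0.116, 0.102, 0], [-0.116, 0.102, 0], [-0.116, 0.102, 0], [-0.116, 0.102, 0], [-0.137, 0.086, 0], [-0.137, 0.086, 0], [-0.137, 0.086, 0], [-0.137, 0.086, 0], [-0.137, 0.086, 0], [0, 0, 0]], "jaw": [0, 0, 0, 0, 0, 0, 0, 0, 0, 0, 0, 0]}}

```text
time: 15.68
tool_pos: [540.1, 237.0, -4.4]
tcp_rot: [-180.0, -0.1, 167.9]
ft_force: [1.0, 0.4, -0.4]
finger_gap: 0.1
grip_force: 0.0
```

{"api": "apply_moves", "payload": {"angular": [[0, 0, 0], [0, 0, 0], [0, 0, 0], [0, 0, 0], [0, 0, 0], [0, 0, 0], [0, 0, 0], [0, 0, 0], [0, 0, 0], [0, 0, 0], [0, 0, 0], [0, 0, 0], [0, 0, 0], [0, 0, 0]], "travel": [[0.5, -0.1, 0], [0.5, -0.1, 0], [0.5, -0.1, 0.2], [0, 0, 1], [0, 0, 1], [0, 0, 1], [0, 0, 1], [0, 0, 1], [0, -1, 0], [0, -1, 0], [0, -1, 0], [0, -1, 0], [0, -1, 0], [0, 0, 0]], "jaw": [0, 0, 0, 0, 0, 0, 0, 0, 0, 0, 0, 0, 0, 0]}}

```text
time: 17.42
tool_pos: [600.5, 22.0, 203.3]
tcp_rot: [-180.0, -0.1, 167.7]
ft_force: [0.1, 0.2, 0.2]
finger_gap: -0.2
grip_force: 0.0
```

```bash
python3 - <<'E'
from h import *
s=snap('top','top6.png');s2=snap('scene','scene6.png')
print(jar(s),sjar(s2))
w,b=masks(s);c=blob(w,170,225,310,300);bx=cv2.boxPoints(cv2.minAreaRect(c));P=cast(s,bx,23)[:,:2];print(P.round(),[np.linalg.norm(P[i]-P[i-1]).round() for i in range(4)])
c=blob(b,135,225,178,262);(u,v),rad=cv2.minEnclosingCircle(c);print('foot',u,v,cast(s,[(u,v)],8).round(1))
E
```

```text
(array([438.5,  53.2,  95. ]), 12.041694641113281) ((267, 145, 39, 46), array([394.7,  60.2,  95. ]))
[[447. 292.]
 [537. 272.]
 [511. 166.]
 [422. 187.]] [np.float64(108.0), np.float64(92.0), np.float64(109.0), np.float64(91.0)]
foot 155.5 241.5 [[520.5 411.9   8. ]]
```

View pics/top6.png

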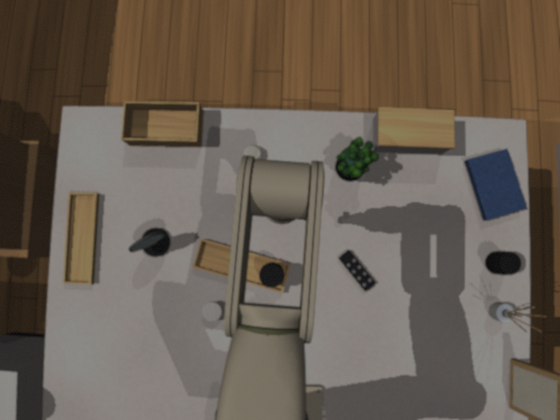

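The picture shows the tray pointing from the jar at (272,274) to the mirror foot at (155,242), with mirror and plant in place. The mirror's centre is about 2 mm off the tray's centre line, the jar has moved about 7 mm, and the arm is clear.

```bash
python3 -c "
from bench import r
print(r.hand_in())"
```

```text
the job is handed in; nothing more can be done
None
```

The job is handed in at about 17.5 s: the tray points at the mirror with the mirror's centre about 2 mm off its centre line, the jar moved about 7 mm, the mirror measured unmoved and the plant looked unmoved; no verdict was returned.

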